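Fit a gear pump's wear plate and end cover on their dowel pins

TASK

The gear pump body is clamped in the tilted nest with its open face and two dowel pins towards you. Fit the bronze wear plate over both dowel pins and push it fully home, flat on the body; then fit the aluminium end cover over it on the same two pins, also fully home, and let go of it (each goes on only one way round, large hole on the thick pin). Do not knock the lamp, and leave the screw bin, the bottle, the screwdriver and the spare bush where they are.

Things in the scene. Friction and masses are not known exactly. Their poses are not given: they have to be found in the camera images.
- nest: Tilted assembly nest, fixed, on the left or right half of the bench: base 170 x 170 x 12 mm, posts, blue bed sloping 30 degrees, low edge towards the robot. Origin: centre of the base's underside; z up, x level, towards the uphill side. Nest, pump and pins reach 155 mm high. Two red strap clamps hold the pump's feet at its short ends, 11 mm or more below the pump's face.
- pump: Grey pump body in the nest, 60 (x) by 110 (y) by 45 mm deep. Origin: centre of its flat face, 135 mm above the bench. z: out of the face, 30 degrees from vertical, leaning to the robot; x up the slope; y level, along the long side. Two steel dowel pins stand along z, 21 mm proud: straight for 17 mm, then a bullet nose narrowing by 5 mm in diameter. Nothing else stands above the face.
- pin_thin (a point): Centre of the foot of the thin dowel pin (8 mm diameter), in the plane of the pump's face, 42 mm from the face's centre along the pump's +y.
- pin_thick (a point): Centre of the foot of the thick dowel pin (12 mm diameter), in the plane of the pump's face, 42 mm from the face's centre along the pump's -y.
- wear_plate: Bronze (yellow) wear plate, flat, 60 (x) by 110 (y) by 10 mm (z), about 0.45 kg, lying right side up on the mat. Origin: centre of its underside, z up. Two through holes on its long middle line, 42 mm either side of the centre: 9.6 mm diameter at +y, 13.6 mm at -y; the other round marks on its top are no holes. Grip it by its two long edges, across the 60 mm.
- wear_plate_small_hole (a point): Centre of the wear plate's 9.6 mm hole, in the plane of its underside.
- wear_plate_large_hole (a point): Centre of the wear plate's 13.6 mm hole, in the plane of its underside.
- cover: Aluminium end cover, about 0.33 kg, right side up on the mat: plate 60 (x) by 110 (y) by 14 mm (z) with a block-shaped boss in the middle of its top, 34 (x) by 40 (y) by 24 mm high (38 mm in all). Origin: centre of its underside, z up. Two through holes on its long middle line, 42 mm either side of the centre: 9.6 mm at +y, 13.6 mm at -y. Grip it by the boss.
- cover_small_hole (a point): Centre of the cover's 9.6 mm hole, in the plane of its underside.
- cover_large_hole (a point): Centre of the cover's 13.6 mm hole, in the plane of its underside.
- mat: Black rubber mat 260 x 260 x 6 mm, fixed, on the half of the bench that the nest is not on; the wear plate, the cover and the bush lie on it. Origin: centre of its underside, z up.
- lamp: Small bench lamp fixed between nest and mat, at the far side: foot 90 mm in diameter, column 16 mm in diameter, and a head 34 mm wide that reaches from 15 mm beyond the column to 75 mm on the robot's side of it (-x), its underside 300 mm and top 319 mm above the bench. Origin: centre of the foot's underside. Do not knock it.
- screw_bin: Loose red open bin with screws, 110 mm (x) by 80 mm (y) by 61 mm high, between nest and mat on the robot's side. Origin: centre of its underside. Leave alone.
- bottle: Loose blue squeeze bottle of sealant with a white nozzle, 46 mm in diameter, 156 mm tall, standing between the screw bin and the lamp. Origin: centre of its underside. Leave alone.
- driver: Loose orange-handled screwdriver, 200 mm long, up to 26 mm thick, lying on the bench in front of the nest (robot's side). Origin: about the middle of its length, on its underside; x along it, towards the blade. Leave alone.
- bush: Loose bronze bush (ring), 28 mm outside diameter, 30 mm high, standing on the mat near the wear plate and cover. Origin: centre of its underside. Leave alone.
Mind the look-alikes: they are no part of the job. Of the things shaped like the cover, the aluminium one is meant.

How it is judged:
By the outcome, as a careful person would: the job done as asked, in the order asked, and still so for the second after the job is handed in, with the robot touching nothing.
It also fails if it takes over 67 s, if anything falls off the work surface, if the arm or the gripper's body presses on something with over 40 N, if the wrist force passes 120 N, or if a joint passes its speed limit or range.

ROBOT

A 6-joint arm with a two-finger parallel gripper is mounted at the origin on the work surface. World frame = base frame: x ahead of the robot, y to its left, z up, the work surface at z = 0. Lengths are in m, angles in rad, forces in N, time in s.
With the tool pointing down it reaches from about 0.25 to 0.775 m from the base axis. Payload 8.9 kg.
Tool frame: the origin (TCP) lies midway between the tips of the shut fingers; the grasp point (between the pads) lies 19 mm behind it; z points along the fingers, y is the direction in which the jaws open and shut (so a half turn about z gives the same grasp; the last joint's range is limited). The gripper opens to 85 mm and grips with 20 to 120 N. Pads are 22 mm wide; open, the fingers measure 114 mm over their backs; the gripper's body (76 mm by 85 mm) begins 54 mm behind the grasp point. The pads swing forward as they close: fully open they stand 13 mm farther back than shut.
Start: joints at [1.113, 0.291, -0.153, 1.127, 0, 1.431], TCP at [0.165, 0.499, 0.231] pointing down, gripper open.
Joint ranges: [-2.52, 2.52], [-0.91, 1.74], [-1.3, 1.37], [-1.96, 2.02], [-1.52, 1.47], [-3.14, 3.14]. Speed limits (rad/s): [2.22, 2.22, 2.79, 3.14, 3.14, 3.14].

INTERFACE

Orientations are given as a unit quaternion [x, y, z, w].
In Python, from rig import env gives the robot as it stands. Calls block until the motion is done:
- env.move_ptp(position, orientation): joint-space move of the TCP to a pose.
- env.move_linear(position, attitude=None, velocity=0.15, stop_force=None): straight line of the TCP; attitude=None keeps the orientation; velocity is the mean speed in m/s. With stop_force (N) it stops when the force on the tool has changed by that much, and returns True; else False.
- env.move_joints(angles): joint-space move.
- env.command_gripper(opening): finger opening in m; the grip force is fixed at half the most; returns when the fingers have stopped.
- env.dwell(seconds).
- env.inverse_kinematics(position, orientation): joint angles nearest the present ones, or None.
- env.get_image(name): name is "scene" or "top" or "wrist"; returns the picture (420x560x3 uint8, blue, green, red); there is no depth.
- env.camera_model(name): a dict with "fx", "fy", "cx", "cy" (pixels), "cam_to_world" (4x4, takes a point from camera to world coordinates). Camera axes: x right, y up, looking along -z (the intrinsics and any distortion apply to the point x, -y, -z); pixel columns grow to the right and rows downward; lengths in m; the calibration is good to about 2 mm. A picture is of the moment at which its call begins: read the wrist's pose just before it. camera_model takes no time and is no camera call; for the wrist camera it gives the pose at the moment of the call.
A pose or a line that the arm cannot do raises env.PlanningError and nothing moves.
- env.sign_off(): hands the job in, once; it reports no verdict.
Readings, each from a call of its own:
- env.read_clock(): time.
- env.read_joints(): joint angles.
- env.read_joint_vel(): joint speeds.
- env.read_tau(): joint torques, N m.
- env.read_ee_pos(): TCP position.
- env.read_tcp_rot(): TCP orientation.
- env.read_contact_force(): force on the tool from outside, world axes, zero at the start.
- env.read_wrist_torque(): the same for the moment, N m.
- env.read_grip_width(): finger opening in m.
Only numpy, scipy, OpenCV 4.12 (cv2) and the standard library are available. Lean on these libraries where they do the work, as an engineer would, in place of code of your own. Each camera call takes 0.05 s, during which the arm holds its last target. There are 200 camera calls.

## Working session

There is one attempt and no reset: what is moved stays moved. The work goes in short steps, each a Python script; the robot and the scene stay as the last script left them, time stands still between calls to the robot, and variables do not carry over. Pictures are saved under pics/ and viewed, about 8 in all and at most 12, crops included, and the job is handed in when it is done.

```bash
ls; mkdir -p pics
python3 - <<'E'
from rig import env
import cv2,numpy as np
np.set_printoptions(precision=4,suppress=True)
for n in ["top","scene"]:
    cv2.imwrite(f"pics/{n}0.png",env.get_image(n))
    print(n,env.camera_model(n))
print(env.camera_model("wrist"),env.read_tcp_rot(),env.read_clock())
E
```

```text
pics
top {'fx': 513.5817985679405, 'fy': 513.5817985679405, 'cx': 285.15620722273826, 'cy': 208.42250650497738, 'cam_to_world': array([[ 0.0254,  0.9854, -0.1684,  0.3318],
       [-0.9997,  0.0246, -0.007 ,  0.0098],
       [-0.0028,  0.1685,  0.9857,  1.3867],
       [ 0.    ,  0.    ,  0.    ,  1.    ]])}
scene {'fx': 489.05839903383315, 'fy': 489.05839903383315, 'cx': 280.1102804936615, 'cy': 209.53351513513385, 'cam_to_world': array([[ 0.8434, -0.3927,  0.3668,  1.0042],
       [ 0.5373,  0.6137, -0.5785, -0.7469],
       [ 0.0021,  0.685 ,  0.7285,  1.0303],
       [ 0.    ,  0.    ,  0.    ,  1.    ]])}
{'fx': 326.15677873162355, 'fy': 326.15677873162355, 'cx': 280.0904526302684, 'cy': 208.61211031851593, 'cam_to_world': array([[ 0.3142, -0.9068, -0.2809,  0.0923],
       [ 0.9494,  0.2998,  0.0942,  0.5215],
       [-0.0012, -0.2963,  0.9551,  0.3738],
       [ 0.    ,  0.    ,  0.    ,  1.    ]])} [ 0.1587  0.9873 -0.0006 -0.0002] 0.1
```

View pics/top0.png

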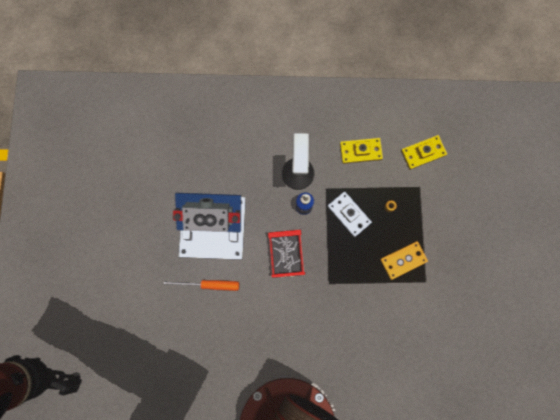

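View pics/scene0.png

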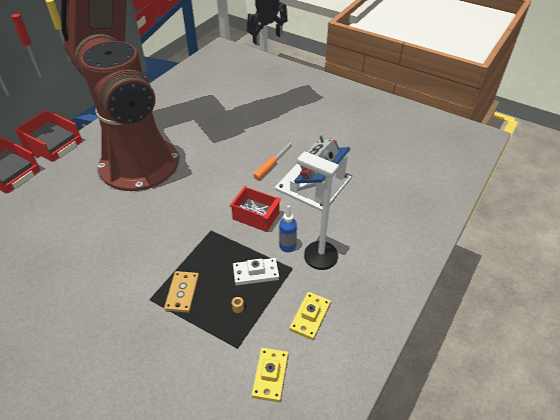

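The top view shows the nest at left (~210,218), the lamp foot (298,172), bottle (305,203) and bin (286,254). The mat pieces are the bronze plate (404,261), silver cover (350,213) and bush (391,206). Two yellow cover look-alikes lie off the mat at (362,150) and (424,151). The silver one, on the mat, fits "aluminium". Next I'll look from near.

```bash
cat > h.py <<'E'
from rig import env
import cv2,numpy as np
from scipy.spatial.transform import Rotation as R
np.set_printoptions(precision=4,suppress=True)
def ray(m,u,v):
    T=m["cam_to_world"]; d=np.array([(u-m["cx"])/m["fx"],-(v-m["cy"])/m["fy"],-1.])
    return T[:3,3],T[:3,:3]@d
def onplane(m,u,v,p0,n=(0,0,1)):
    o,d=ray(m,u,v); n=np.array(n,float); return o+d*(np.dot(np.array(p0)-o,n)/np.dot(d,n))
def onz(m,u,v,z): return onplane(m,u,v,(0,0,z))
def proj(m,p):
    T=m["cam_to_world"]; c=T[:3,:3].T@(np.array(p)-T[:3,3])
    return np.array([m["cx"]+m["fx"]*c[0]/-c[2],m["cy"]-m["fy"]*c[1]/-c[2]])
def quat(z,y):
    z=np.array(z,float);z/=np.linalg.norm(z);y=np.array(y,float);y-=z*(y@z);y/=np.linalg.norm(y)
    return R.from_matrix(np.c_[np.cross(y,z),y,z]).as_quat()
E
python3 - <<'E'
from h import *
m=env.camera_model("top")
for n,u,v,z in [("plate",404,261,.016),("cover",350,213,.02),("bush",391,206,.036),("lampfoot",298,174,.01),("lamphead0",300,134,.319),("lamphead1",301,172,.319),("pump",207,217,.135),("bin",285,254,.03),("bottle",305,203,.1),("nest bl",179,258,.012),("nest br",242,260,.012),("matTL",327,189,.006),("matBR",427,281,.006)]:
    print(n,onz(m,u,v,z))
print(R.from_quat(env.read_tcp_rot()).as_matrix())
mw=env.camera_model("wrist");T=np.eye(4);T[:3,:3]=R.from_quat(env.read_tcp_rot()).as_matrix();T[:3,3]=env.read_ee_pos()
print(np.linalg.inv(T)@mw["cam_to_world"])
E
```

```text
plate [ 0.432 -0.3    0.016]
cover [ 0.5571 -0.1555  0.02  ]
bush [ 0.5761 -0.2628  0.036 ]
lampfoot [ 0.6639 -0.0133  0.01  ]
lamphead0 [ 0.6782 -0.0105  0.319 ]
lamphead1 [ 0.5939 -0.0144  0.319 ]
pump [0.5193 0.2109 0.135 ]
bin [0.4415 0.0168 0.03  ]
bottle [ 0.5669 -0.0312  0.1   ]
nest bl [0.4251 0.2999 0.012 ]
nest br [0.4241 0.1313 0.012 ]
matTL [ 0.6246 -0.0938  0.006 ]
matBR [ 0.3812 -0.3627  0.006 ]
[[-0.9496  0.3134 -0.0005]
 [ 0.3134  0.9496 -0.001 ]
 [ 0.0001 -0.0011 -1.    ]]
[[-0.0008  0.9551  0.2964  0.0758]
 [ 1.      0.0008  0.0003 -0.0006]
 [ 0.0001  0.2964 -0.9551 -0.143 ]
 [ 0.      0.      0.      1.    ]]
```

Run:
```python
from h import *
n=np.array([-.5,0,.866]);px=np.array([.866,0,.5])
P=np.array([.519,.211,.135])
for s in (1,-1):
    for h in (.0,.13): print("pump",s,h,env.inverse_kinematics(P+h*n,quat(-n,s*px)))
for nm,c,l in [("plate",[.432,-.30],[16,-39]),("cover",[.557,-.155],[-27,-31])]:
    for s in (1,-1):
        y=s*np.array([-l[1],l[0],0])
        for z in (.01,.15): print(nm,s,z,env.inverse_kinematics(np.r_[c,z],quat([0,0,-1],y)))
q=quat(-n,-px)
for s in (1,-1):
    if env.inverse_kinematics(P+.13*n,quat(-n,s*px)) is not None: q=quat(-n,s*px);print("use",s);break
env.move_ptp(P+.13*n,q)
m=env.camera_model("wrist");im=env.get_image("wrist")
np.save("pumpcam.npy",m["cam_to_world"]);cv2.imwrite("pics/w1.png",im)
print(env.read_clock(),proj(m,P))
```

```text
pump 1 0.0 [ 0.3571  0.1583 -0.7989  0.1177 -0.1757  1.8833]
pump 1 0.13 [ 0.422  -0.1052 -0.7132  0.478  -0.2062  1.9416]
pump -1 0.0 [ 0.3571  0.1583 -0.7989  0.1177 -0.1757 -1.2583]
pump -1 0.13 [ 0.422  -0.1052 -0.7132  0.478  -0.2062 -1.2   ]
plate 1 0.01 [-0.746   0.5244 -0.4517  0.5947  0.      0.4354]
plate 1 0.15 [-0.746   0.353  -0.2888  0.929   0.      0.4354]
plate -1 0.01 [-0.746   0.5244 -0.4517  0.5947  0.     -2.7062]
plate -1 0.15 [-0.746   0.353  -0.2888  0.929   0.     -2.7062]
cover 1 0.01 [-0.3978  0.5993 -0.3029  0.6685  0.      1.8895]
cover 1 0.15 [-0.3978  0.4458 -0.1435  0.9816  0.      1.8895]
cover -1 0.01 [-0.3978  0.5993 -0.3029  0.6685  0.     -1.2521]
cover -1 0.15 [-0.3978  0.4458 -0.1435  0.9816  0.     -1.2521]
use 1
1.6417 [280.1175 198.7209]
```

View pics/w1.png

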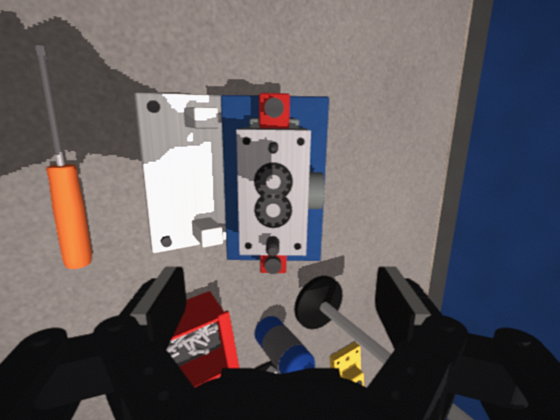

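The pump face is centred near (273,193): thin pin at top (273,148), thick at bottom (273,243), with +y upward. Now the mat view, with enlarged crops.

Run:
```python
from h import *
C=np.array([.495,-.23,.15])
env.move_ptp(C+[0,0,.0],quat([0,0,-1],[.65,.76,0]))
m=env.camera_model("wrist");im=env.get_image("wrist")
np.save("matcam.npy",m["cam_to_world"]);cv2.imwrite("pics/w2.png",im)
print(env.read_clock())
def crop(im,c,w,h,s):
    x,y=int(c[0]-w/2),int(c[1]-h/2);print(x,y); return cv2.resize(im[max(y,0):y+h,max(x,0):x+w],None,fx=s,fy=s,interpolation=cv2.INTER_CUBIC)
a=proj(m,[.432,-.30,.016]);b=proj(m,[.557,-.1555,.02]);print(a,b)
A=crop(im,a,160,160,2.4);B=crop(im,b,160,160,2.4)
h=min(A.shape[0],B.shape[0]); cv2.imwrite("pics/w2c.png",np.hstack([A[:h],B[:h]]))
p=cv2.imread("pics/w1.png")[120:270,220:325]; cv2.imwrite("pics/w1c.png",cv2.resize(p,None,fx=4,fy=4,interpolation=cv2.INTER_CUBIC))
```

```text
3.3583
[172.7314 194.9353] [391.6448 197.2778]
92 114
311 117
```

View pics/w2c.png

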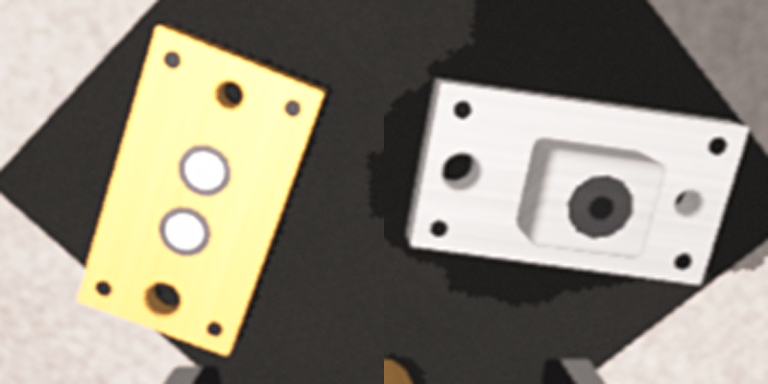

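View pics/w1c.png

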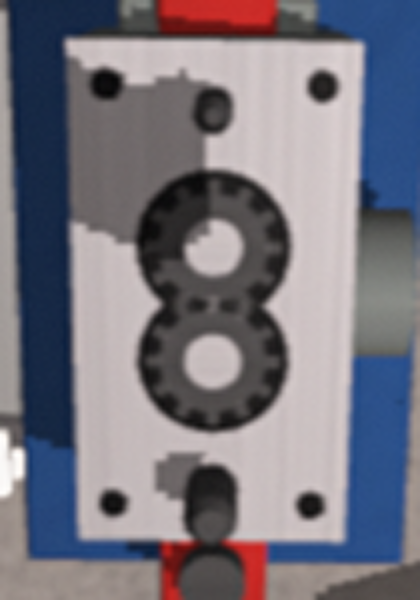

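```bash
cat > fit.py <<'E'
from h import *
from scipy.optimize import least_squares
m=env.camera_model("wrist")
Tz=lambda s:{**m,"cam_to_world":np.load(s)}
uv=lambda pts,u0,v0,s,o=0:np.array([[u0+(x-o+.5)/s-.5,v0+(y+.5)/s-.5] for x,y in pts])
def run(name,cam,obj,pix,x0,tilt=0,z0=0,freez=False):
    mc=Tz(cam)
    def T(q): return R.from_euler("z",q[2])*R.from_euler("y",-tilt),np.array([q[0],q[1],z0+(q[3] if freez else 0)])
    def f(q):
        r,t=T(q); return (np.array([proj(mc,p) for p in r.apply(obj)+t])-pix).ravel()
    s=least_squares(f,x0+([0] if freez else []),loss="soft_l1"); print(name,s.x); print(f(s.x).reshape(-1,2).round(1).tolist()); return s.x
def go(freez):
    X,Y=.03,.055
    # plate: -y (large hole) at bottom of crop
    run("plate","matcam.npy",np.array([[-X,Y,.01],[X,Y,.01],[X,-Y,.01],[-X,-Y,.01],[0,.042,.01],[0,-.042,.01]]),PP,[.432,-.30,PYAW],0,.006,freez)
    run("cover","matcam.npy",np.array([[-X,-Y,.014],[-X,Y,.014],[X,Y,.014],[X,-Y,.014],[0,-.042,.014],[0,.042,.014]]),CP,[.557,-.155,CYAW],0,.006,freez)
    run("pump","pumpcam.npy",np.array([[-X,Y,0],[X,Y,0],[X,-Y,0],[-X,-Y,0]]),UP,[.519,.211,0],np.pi/6,.135,freez)
# order derived in the image
PP=uv([(155,26),(327,92),(232,356),(78,300),(230,95),(162,298)],92,114,2.4)
CP=uv([(438,80),(749,127),(704,285),(411,243),(461,169),(688,202)],311,117,2.4,384)
UP=uv([(64,38),(364,40),(345,543),(78,540)],220,120,4)
mc=Tz("matcam.npy")
d=onz(mc,*PP[4],.016)-onz(mc,*PP[5],.016);PYAW=np.arctan2(-d[0],d[1]);print("plate holes dist",np.linalg.norm(d),PYAW)
d=onz(mc,*CP[5],.02)-onz(mc,*CP[4],.02);CYAW=np.arctan2(-d[0],d[1]);print("cover holes",np.linalg.norm(d),CYAW)
E
cat > fit1.py <<'E'
from fit import *
go(False);go(True)
mp=Tz("pumpcam.npy")
E
python3 fit1.py
```

```text
plate holes dist 0.0835421063367134 0.4646882748856715
cover holes 0.08393945672117734 -0.8545718963523241
plate [ 0.4338 -0.3013  0.4753]
[[1.1, -0.1], [-1.7, 0.1], [-1.2, -0.5], [0.2, 0.4], [0.0, -0.3], [0.8, 0.5]]
cover [ 0.5541 -0.1546 -0.8523]
[[1.6, 0.4], [-0.1, -0.3], [-2.0, -0.7], [-0.3, 0.1], [0.1, 0.3], [0.2, 0.1]]
pump [ 0.5117  0.2147 -0.0123]
[[0.2, 0.1], [-0.3, 0.5], [-0.2, -0.4], [0.1, -0.3]]
plate [ 0.4339 -0.3008  0.4751  0.0011]
[[1.1, -0.4], [-1.5, -0.0], [-1.2, -0.2], [0.1, 0.6], [0.1, -0.4], [0.8, 0.7]]
cover [ 0.5534 -0.1548 -0.8517  0.0018]
[[1.2, 0.1], [0.3, -0.5], [-1.6, -0.5], [-0.7, 0.3], [-0.2, 0.3], [0.5, 0.1]]
pump [ 0.511   0.215  -0.0116  0.0013]
[[0.0, -0.2], [-0.1, 0.1], [0.0, -0.0], [0.1, 0.1]]
```

The cover's large hole is at left (461,170 in the crop) and the plate's large hole at bottom (162,298). Hole spacing comes out at 83.5 to 84 mm against 84 expected, and heights are within 2 mm, so I'll grasp the plate.

Run:
```python
from h import *
c=np.array([.4338,-.3010]);a=.4752
q=quat([0,0,-1],[np.cos(a),np.sin(a),0])
env.command_gripper(.073)
env.move_ptp(np.r_[c,.06],q)
print(env.read_contact_force(),env.read_clock())
hit=env.move_linear(np.r_[c,-.008],velocity=.03,stop_force=5)
z=env.read_ee_pos()[2];print(hit,env.read_ee_pos(),env.read_contact_force(),env.read_grip_width())
env.move_linear(np.r_[c,z+.0045],velocity=.03)
env.command_gripper(.05)
print(env.read_grip_width(),env.read_ee_pos(),env.read_contact_force(),env.read_clock())
```

```text
[-0.0306  0.9291 -0.1941] 4.225
True [ 0.4338 -0.301  -0.0026] [-0.7381  0.4992  7.0576] 0.07296330514509258
0.05792300516349359 [ 0.4339 -0.3009  0.0023] [-1.7678  2.7262  9.1617] 6.7
```

Run:
```python
from h import *
p=env.read_ee_pos()
env.move_linear([p[0],p[1],.15],velocity=.15)
print(env.read_grip_width(),env.read_contact_force(),env.read_wrist_torque(),env.read_clock())
im=env.get_image("wrist");cv2.imwrite("pics/w3.png",im)
m=env.camera_model("wrist");np.save("holdcam.npy",m["cam_to_world"])
```

```text
0.05855966583127493 [-0.1262 -0.0474 -4.3899] [ 0.0493 -0.0208 -0.0177] 7.8333
```

View pics/w3.png

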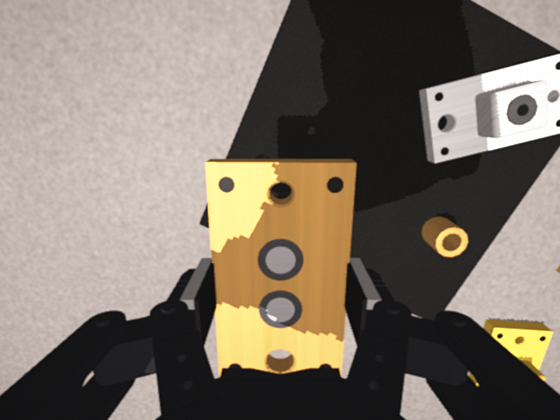

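The plate is held squarely, large hole at (280,360) and small at (281,189). Next I'll work out its offset in the hand.

Run:
```python
from h import *
p=env.read_ee_pos();Rt=R.from_quat(env.read_tcp_rot())
m=env.camera_model("wrist")
im=cv2.imread("pics/w3.png")
# edge rows of plate top edge
g=im.astype(int)
for u in (225,240,320,340): 
    col=g[150:172,u]; print(u,col[:,0].tolist())
for v in (200,240): 
    r=g[v]; print(v,r[198:216,0].tolist(),r[346:366,0].tolist())
f=lambda u,v,z=-.0137: Rt.inv().apply(onplane(m,u,v,p+Rt.apply([0,0,z]),Rt.apply([0,0,1]))-p)
for q in [(206,160),(356,159),(280.5,189),(280.2,359),(226.5,185),(335.5,185)]: print(q,f(*q))
```

```text
225 [189, 187, 186, 186, 184, 182, 170, 151, 118, 65, 39, 51, 105, 156, 168, 165, 164, 165, 165, 165, 164, 164]
240 [40, 39, 39, 39, 37, 39, 38, 38, 39, 42, 40, 53, 106, 157, 167, 166, 165, 165, 165, 165, 165, 165]
320 [23, 22, 24, 22, 23, 22, 21, 22, 26, 40, 43, 44, 57, 76, 81, 82, 81, 81, 82, 81, 82, 80]
340 [23, 22, 23, 21, 21, 21, 22, 22, 27, 38, 43, 43, 52, 71, 76, 77, 75, 76, 75, 75, 75, 73]
200 [189, 189, 189, 190, 190, 190, 190, 191, 191, 182, 164, 157, 158, 161, 162, 165, 165, 164] [75, 74, 75, 74, 74, 74, 75, 60, 35, 21, 23, 23, 22, 24, 21, 22, 22, 22, 23, 22]
240 [180, 183, 188, 189, 189, 188, 187, 186, 184, 183, 183, 179, 169, 154, 150, 153, 156, 156] [72, 71, 73, 73, 65, 47, 38, 38, 38, 39, 40, 37, 42, 41, 38, 37, 39, 39, 39, 39]
(206, 160) [ 0.0554 -0.0299 -0.0137]
(356, 159) [ 0.0557  0.0295 -0.0137]
(280.5, 189) [ 0.0435 -0.0004 -0.0137]
(280.2, 359) [-0.0411 -0.0006 -0.0137]
(226.5, 185) [ 0.0452 -0.0223 -0.0137]
(335.5, 185) [ 0.0452  0.0219 -0.0137]
```

```bash
cat >> h.py <<'E'
YAW=-.012; PC=np.array([.5114,.2148,.1355])
RP=R.from_euler("z",YAW)*R.from_euler("y",-np.pi/6)
QP=quat(-RP.apply([0,0,1]),RP.apply([1,0,0]))
def pp(x,y,z): return PC+RP.apply([x,y,z])
def st(s):
    l=RP.inv().apply(env.read_ee_pos()-PC); print(s,"pump-frame tcp",l,"F",RP.inv().apply(env.read_contact_force()),"M",RP.inv().apply(env.read_wrist_torque()),"w",round(env.read_grip_width(),4),"t",env.read_clock())
    return l
E
python3 - <<'E'
from h import *
off=.0003; zu=.0037
env.move_ptp([.40,0,.27],quat([0,0,-1],[1,0.2,0]))
env.move_ptp(pp(0,-off,.10-zu),QP)
st("above")
env.move_linear(pp(0,-off,.035-zu),velocity=.1)
st("35")
im=env.get_image("wrist");cv2.imwrite("pics/w4.png",im)
E
```

```text
above pump-frame tcp [ 0.0002 -0.0012  0.0959] F [-2.5743 -0.613  -3.9323] M [0.0306 0.9198 0.0202] w 0.0577 t 10.025
35 pump-frame tcp [ 0.0004 -0.0006  0.0314] F [-2.6634  0.5583 -3.7135] M [0.0028 0.9215 0.0296] w 0.0583 t 10.825
```

View pics/w4.png

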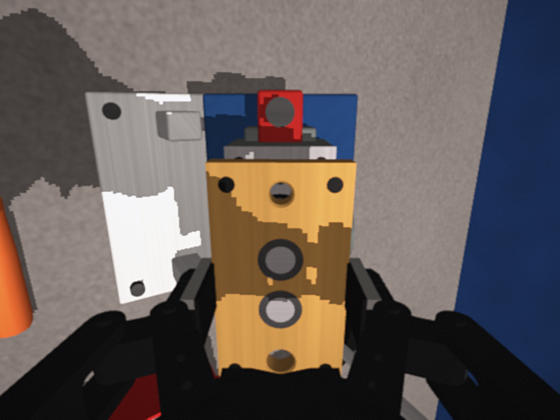

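The plate sits centred over the pump, whose far edge runs from 225 to 336 against plate centre 281. The pin shows through the small hole at (281,192). Inserting.

Run:
```python
from h import *
off=.0003; zu=.0037
h=env.move_linear(pp(0,-off,-.002-zu),velocity=.04,stop_force=12)
l=st(h); print("underside height",l[2]+zu)
```

```text
True pump-frame tcp [ 0.     -0.     -0.0043] F [ 0.6117 -0.6414  6.1716] M [-0.0879  0.3994 -0.0469] w 0.0582 t 11.7167
underside height -0.0006389057336784101
```

Run:
```python
from h import *
l=RP.inv().apply(env.read_ee_pos()-PC)
h=env.move_linear(pp(l[0],l[1],l[2]-.006),velocity=.015,stop_force=18)
st(h)
env.command_gripper(.075)
l=st("open")
env.move_linear(pp(0,0,.06),velocity=.12)
env.move_ptp(pp(0,0,.13),QP)
st("up")
cv2.imwrite("pics/w5.png",env.get_image("wrist"))
im=cv2.imread("pics/w5.png")[100:290,180:360];cv2.imwrite("pics/w5c.png",cv2.resize(im,None,fx=3,fy=3,interpolation=cv2.INTER_CUBIC))
```

```text
True pump-frame tcp [ 0.     -0.     -0.0043] F [ 0.0182 -0.35    8.9582] M [-0.1608  0.5614 -0.0609] w 0.0579 t 11.925
open pump-frame tcp [-0.0015 -0.0002 -0.0049] F [-0.1155  0.7194 -0.115 ] M [-0.0024  0.4977  0.0034] w 0.075 t 12.2417
up pump-frame tcp [0.0005 0.0003 0.1302] F [-0.2774  0.3299 -0.9037] M [-0.0377  0.5454 -0.0147] w 0.075 t 13.3167
```

View pics/w5c.png

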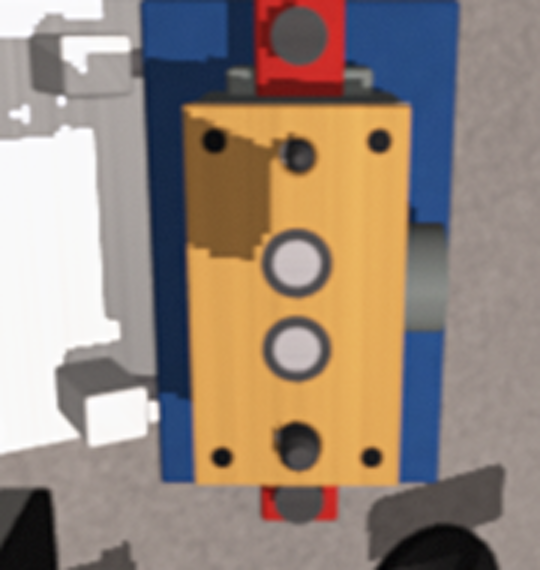

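Both pins stand through the plate: thin (298,155), thick (299,447). I'll press with shut fingers at both ends to confirm it's flat and home.

Run:
```python
from h import *
from fit import run,uv
np.save("pumpcam2.npy",env.camera_model("wrist")["cam_to_world"])
X,Y=.03,.055
run("plate top","pumpcam2.npy",np.array([[-X,Y,0],[X,Y,0],[X,-Y,0],[-X,-Y,0]]),uv([(184,104),(411,103),(400,484),(196,485)],180,100,3),[.511,.215,0],np.pi/6,.1355+.00866,True)
env.command_gripper(0)
for y in (.022,-.022):
    env.move_linear(pp(0,y,.03),velocity=.15)
    h=env.move_linear(pp(0,y,.003),velocity=.03,stop_force=18); st(h)
env.move_linear(pp(0,0,.12),velocity=.2)
st("up")
```

```text
plate holes dist 0.0835421063367134 0.4646882748856715
cover holes 0.08393945672117734 -0.8545718963523241
plate top [ 0.505   0.2146 -0.0114 -0.0005]
[[-0.4, -0.1], [0.3, 0.2], [-0.1, 0.1], [0.2, -0.2]]
True pump-frame tcp [-0.0001  0.022   0.0093] F [-1.3138 -0.8619 12.1146] M [-0.2499  0.6276  0.0207] w 0.0002 t 15.5833
True pump-frame tcp [-0.0002 -0.0219  0.0094] F [-0.9759 -1.7793 13.2786] M [-0.1775  0.6489  0.072 ] w 0.0003 t 16.7417
up pump-frame tcp [-0.0005 -0.0002  0.1192] F [-1.019  -0.1884 -0.8142] M [-0.042   0.4951 -0.0481] w 0.0001 t 17.4583
```

The plate is flat and home: 9.3 and 9.4 mm at the two ends. Now the cover.

Run:
```python
from h import *
c=np.array([.5538,-.1547]);a=-.852
q=quat([0,0,-1],[np.cos(a),np.sin(a),0])
env.move_ptp([.40,0.02,.27],quat([0,0,-1],[1,-.4,0]))
env.command_gripper(.048)
env.move_ptp(np.r_[c,.10],q)
h=env.move_linear(np.r_[c,.005],velocity=.04,stop_force=5)
z=env.read_ee_pos()[2];print(h,env.read_ee_pos(),env.read_contact_force())
env.move_linear(np.r_[c,z+.003],velocity=.03)
env.command_gripper(.025)
print(env.read_grip_width(),env.read_ee_pos(),env.read_contact_force(),env.read_clock())
env.move_linear(np.r_[c,.16],velocity=.15)
print(env.read_grip_width(),env.read_contact_force(),env.read_wrist_torque(),env.read_clock())
cv2.imwrite("pics/w6.png",env.get_image("wrist"))
```

```text
True [ 0.5537 -0.1547  0.0174] [-0.6224  1.1978  7.8279]
0.033019908642570824 [ 0.5539 -0.1548  0.0205] [-0.969  -0.9214  3.7479] 22.275
0.03307794332934951 [-0.0282  0.1086 -2.8182] [-0.0184  0.0614 -0.0202] 23.3583
```

View pics/w6.png

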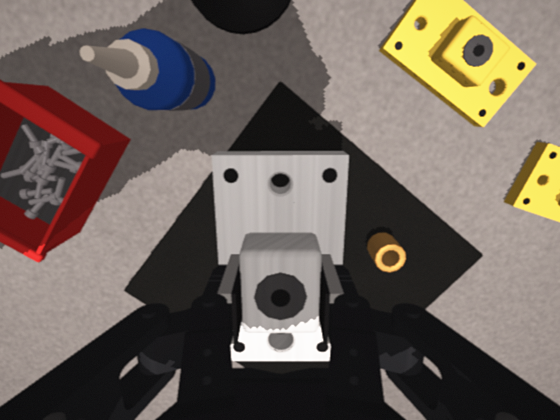

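The cover is held squarely: small hole (281,181), top edge at v≈155. I'll compute the offset in hand.

Run:
```python
from h import *
p=env.read_ee_pos();Rt=R.from_quat(env.read_tcp_rot());m=env.camera_model("wrist")
g=cv2.imread("pics/w6.png")[:,:,1].astype(int)
for u in (250,310): print(u,g[145:165,u].tolist())
print(g[200,205:225].tolist(),g[200,338:356].tolist()); print("hole",g[168:198,280].tolist())
f=lambda u,v,z=.0005: Rt.inv().apply(onplane(m,u,v,p+Rt.apply([0,0,z]),Rt.apply([0,0,1]))-p)
for q in [(212,156),(349,156),(280.5,180.5),(281,341),(231.5,175.5),(330,175.5)]: print(q,f(*q))
```

```text
250 [19, 18, 19, 17, 13, 35, 82, 110, 112, 124, 166, 189, 193, 192, 191, 192, 191, 192, 192, 192]
310 [19, 20, 19, 15, 14, 42, 99, 109, 107, 127, 178, 192, 192, 191, 190, 190, 190, 190, 191, 189]
[31, 32, 32, 31, 31, 34, 29, 25, 54, 128, 176, 182, 182, 182, 183, 181, 181, 181, 182, 183] [177, 178, 178, 180, 179, 182, 182, 167, 117, 52, 28, 33, 34, 31, 31, 33, 31, 33]
hole [185, 184, 183, 168, 137, 79, 28, 13, 17, 18, 18, 18, 20, 19, 18, 20, 18, 16, 37, 85, 111, 113, 112, 112, 108, 118, 146, 156, 164, 175]
(212, 156) [ 0.0547 -0.0296  0.0005]
(349, 156) [0.0547 0.0305 0.0005]
(280.5, 180.5) [0.0438 0.0005 0.0005]
(281, 341) [-0.0425  0.0007  0.0005]
(231.5, 175.5) [ 0.046  -0.0214  0.0005]
(330, 175.5) [0.046  0.0226 0.0005]
```

Run:
```python
from h import *
zu=.0145
env.move_ptp([.40,0,.29],quat([0,0,-1],[1,-.3,0]))
env.move_ptp(pp(0,-.0005,.10+zu),QP)
env.move_linear(pp(0,-.0005,.035+zu),velocity=.1)
st("35")
h=env.move_linear(pp(0,-.0005,.008+zu),velocity=.035,stop_force=12)
l=st(h); print("underside",l[2]-zu)
```

```text
35 pump-frame tcp [ 0.0005 -0.0008  0.0496] F [-1.1813 -0.4983 -2.6381] M [-0.0127  0.8222  0.0011] w 0.033 t 26.1167
True pump-frame tcp [-0.0004 -0.0006  0.0238] F [ 0.1132 -0.823   7.7784] M [-0.077   0.5742 -0.0776] w 0.0332 t 26.825
underside 0.00925262910481038
```

Home height matches the plate top measured earlier (9.3 mm). Now press, release, and check.

Run:
```python
from h import *
l=RP.inv().apply(env.read_ee_pos()-PC)
h=env.move_linear(pp(l[0],l[1],l[2]-.006),velocity=.015,stop_force=18); st(h)
env.command_gripper(.052)
env.move_linear(pp(0,0,.09),velocity=.12)
env.command_gripper(0)
h=env.move_linear(pp(0,0.012,.040),velocity=.05,stop_force=18);st(h)
h=env.move_linear(pp(0,0.0,.06),velocity=.1)
h=env.move_linear(pp(0,-.012,.040),velocity=.05,stop_force=18) ;st(h)
env.move_linear(pp(0,0,.16),velocity=.2)
h=st("up")
cv2.imwrite("pics/w7.png",env.get_image("wrist"));cv2.imwrite("pics/top7.png",env.get_image("top"))
a=cv2.resize(cv2.imread("pics/w7.png")[90:290,160:400],None,fx=1.6,fy=1.6,interpolation=cv2.INTER_CUBIC);b=cv2.imread("pics/top7.png")[120:305,150:460]
b=cv2.resize(b,(400,320)) 
cv2.imwrite("pics/f7.png",np.hstack([a[:320],b]))
```

```text
True pump-frame tcp [-0.0004 -0.0006  0.0238] F [-0.4098 -0.3744  6.4881] M [-0.1023  0.6    -0.0451] w 0.0329 t 27.0333
True pump-frame tcp [-0.0004  0.0101  0.0474] F [0.1316 0.03   9.8453] M [-0.2235  0.495  -0.0094] w 0.0001 t 29.425
True pump-frame tcp [ 0.0002 -0.0071  0.0473] F [-1.2056  0.5883 10.1723] M [ 0.1527  0.6475 -0.0682] w 0.0 t 30.1
up pump-frame tcp [-0.0006 -0.0002  0.159 ] F [-0.4497 -0.6684  0.1765] M [-0.004   0.4835  0.0506] w 0.0003 t 30.8167
```

View pics/f7.png

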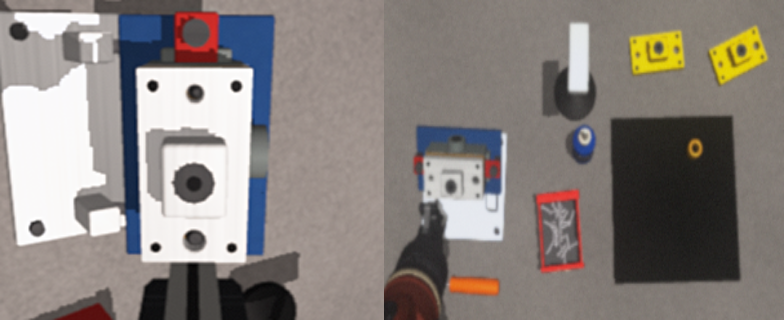

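The cover is seated, with pins visible in both holes (195,93) and (195,240). Its boss top is at 47.3–47.4 mm against 47.4 expected. The bin, bottle, bush, driver and lamp look undisturbed.

```bash
python3 -c "
from rig import env
env.sign_off();print(env.read_clock())"
```

```text
the job is handed in; nothing more can be done
the job is handed in; nothing more can be done
```

The wear plate and then the aluminium cover are fitted over both dowel pins, fully home and released, and the job is handed in at about 31 s on the clock.

- **Wear plate:** pressing near each end put its top at 9.3 and 9.4 mm above my estimate of the pump face. That estimate sits about 0.6 mm high, so it matches the 10 mm plate lying flat.
- **Cover:** its underside stopped 9.25 mm above the face estimate, on the plate top. Pressing two points on the boss read 47.4 and 47.3 mm, against 47.4 expected.
- **Orientation:** each large hole is on the thick pin. The last picture shows the pins in both cover holes.
- **Surroundings:** in the last top picture the lamp, bin, bottle, screwdriver and bush look where they were, judged by eye only. The arm was clear of everything when I handed in.

No check failed. The only disagreements were camera fits off by about 1–2 mm, within the calibration tolerance.

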